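# Feed a catch plate under a press guard with a toppled push shoe

## Robot

A 7-joint arm with a two-finger parallel gripper is mounted at the origin on a cart in front of the work surface, level with it; the furniture and walls round the work are solid. World frame = base frame: x ahead of the robot, y to its left, z up, the work surface at z = 0. Lengths are in m, angles in rad, forces in N, time in s.
With the tool pointing down it reaches from about 0.425 to 0.875 m from the base axis. Payload 4.7 kg.
Tool frame: the origin (TCP) lies midway between the tips of the shut fingers; the grasp point (between the pads) lies 19 mm behind it; z points along the fingers, y is the direction in which the jaws open and shut (so a half turn about z gives the same grasp; the last joint's range is limited). The gripper opens to 87 mm and grips with 3 to 60 N. Pads are 19 mm wide; open, the fingers measure 117 mm over their backs; the gripper's body (75 mm by 190 mm) begins 51 mm behind the grasp point.
Start: joints at [1.222, 0.321, -0.07, 1.45, 0.023, 1.371, -0.057], TCP at [0.231, -0.608, 0.223] pointing down, gripper open.
Joint ranges: [-2.86, 2.86], [-0.3, 2.09], [-1.38, 1.24], [0.06, 2.45], [-1.56, 4.7], [0.09, 2.05], [-2.69, 2.69]. Speed limits (rad/s): [2.57, 2.57, 3.14, 3.14, 3.14, 3.14, 3.14].

## Interface

Orientations are given as a rotation vector (axis times angle).
In Python, from bench import ctrl, optics gives the robot as it stands. The module is installed in compiled form; this text tells all that it offers.
- The arm moves only by the tool step_arm, never from a script. Its argument "deltas" is a list of rows, each a list of 7 numbers: the turn, a rotation vector about the tool's x, y, z in degrees, then the shift along the tool's x, y, z in mm, then the finger opening in mm, from 0 to 87. A call has exactly 8 rows; each row is the pose to reach, as a shift and turn from the pose commanded when the call began, along the tool's axes at that moment; what a row does not reach only later rows make up. A row lasts 1/8 s, in which the tool goes at most 62.5 mm and 10.7 degrees, less where a joint would pass 70% of its speed; a pose out of reach is approached as far as the arm can. A call with a gripper value outside its range is refused whole. The fingers move at their own pace and stop on an object; "newtons" is the grip in N (left out, the last holds). Time passes only in rows, so rows that repeat a pose let the fingers close, or fill a call up. It gives the time, the measured TCP pose, the force and the opening at its end, in the units of the state.
- ctrl.get_state(): the state, without advancing time (a new reading comes with each control period).
- optics.get_image(name): name is "scene" or "top"; returns the picture (420x560x3 uint8, red, green, blue); there is no depth.
- optics.get_calibration(name): a dict with "K" (3x3 intrinsics, pixels), "R" (3x3) and "t" (3): a world point X has camera coordinates R X + t. Camera axes: x right, y down, z forward; pixel columns grow to the right and rows downward; lengths in m; the calibration is good to about 2 mm. A picture is of the moment at which its call begins. get_calibration takes no time and is no camera call.
- ctrl.close_job(): hands the job in, once; it reports no verdict.
The state is a dict: "time": time; "joint_positions": joint angles; "qd": joint speeds; "joint_torque": joint torques, N m; "position": TCP position; "tool_rot": TCP orientation; "ft_force": force on the tool from outside, world axes, zero at the start; "torque": the same for the moment, N m; "grip_width": opening from 0.0 (shut) to 1.0 (fully open).
Only numpy, scipy, OpenCV 4.12 (cv2) and the standard library are available. Lean on these libraries where they do the work, as an engineer would, in place of code of your own. Each camera call takes 0.05 s, during which the arm holds its last target.

## Task

The push shoe has been knocked over: stand it up on its sole, then use it from behind to push the catch plate that lies between the guide rails under the press guard until it is fully home against the back stop. Then draw the shoe back out of the opening and leave it standing upright in front of it, with the plate still home. Never touch the plate or the press with the hand, and leave the spare plate, the bottle and the tape roll where they are.

Things in the scene. Friction and masses are not known exactly. Their poses are not given: they have to be found in the camera images.
- press: Grey bench press fixed to the table; place and yaw differ. Origin: on the table, mid-width, at the mouth of the opening; +y is the feed direction (into the press, roughly away from the robot), z up. Housing: x -65 to 65 mm, y 0 to 150 mm, 101 mm high. Guard plate in front to y = -4 mm
- press_opening (a point): Centre of the press's opening, 12 mm above the table; axes as the press. Opening 61 mm wide, 24 mm high, as deep as the hidden back stop. In front stand two guide rails 20 mm high: 61 mm apart from y = 0 to -50 mm, then flared to about 80 mm apart at y = -88 mm
- back_stop (a joint): Spring plunger of the back stop, hidden in the press, in m: 0 free, about 0.010 = flush with the solid stop (fully home; the plate stops firmly there). It pushes back with under 1 N; the plate's friction holds that. The stop's setting differs and is not given: the plate's rear edge comes home 12 to 30 mm inside the opening (past the press's y = 0)
- catch_plate: The workpiece: a dark flat steel plate 55 x 82 mm, 8 mm thick (studs up to 13 mm), about 0.4 kg, lying flat between the guide rails in front of the opening, a little askew. Origin at the centre of its underside, its long side along its y axis, z up; feed it with its y axis along that of the press. Sliding, it resists with under 7 N
- push_shoe: L-shaped wooden push shoe, 40 mm thick, about 0.5 kg. Origin: centre of the sole's underside. Sole: x -20 to 20, y -60 to 60, z 0 to 16 mm, heavy. Handle 40 mm (x) by 26 mm (y) at y = -42 mm, up to z = 125 mm. At first it lies on its -x side, handle (z) pointing roughly to the robot's left, nose (+y) roughly to the press. Raised well past half-way it drops onto its sole
- shoe_nose (a point): Middle of the push shoe's flat nose face, 8 mm above the underside of its sole
- shoe_grip (a point): Point on the axis of the push shoe's handle, 100 mm above the underside of the sole
- spare_plate: A second, equal catch plate lying outside the rails on their right; leave it. Origin at the centre of its underside
- pin_bottle: Glass bottle with screw cap, 69 mm across, 146 mm high, standing to the right of the press; leave it. Origin at the centre of its base
- tape_roll: Roll of tape lying flat, 92 mm across, 31 mm high, well to the right; leave it. Origin at the centre of its base
- flex_rear_1: Black cable that hangs down to the right of the work, always at the same place: from the ceiling to 0.23 m above the table within x 0.40 to 0.48, y 0.10 to 0.18 m of the world (robot base) frame, then sloping down to the table at about x 0.70, y 0.06. Do not run the arm into it; a notice board hangs beyond it (y below 0.04, above z = 0.6). The table's left edge is at about y = 0.42

How it is judged:
By the outcome, as a careful person would: the job done as asked, in the order asked, and still so for the second after the job is handed in, with the robot touching nothing.
It also fails if it takes over 58 s, if anything falls off the work surface, if the arm or the gripper's body presses on something with over 40 N, if the wrist force passes 120 N, or if a joint passes its speed limit or range.

## Working session

There is one attempt and no reset: what is moved stays moved. The work goes in short steps, Python scripts to look and compute and a tool call to move; the robot and the scene stay as the last step left them, time stands still between calls to the robot, and variables do not carry over. Pictures are saved under pics/ and viewed, and the job is handed in when it is done.

Besides the shell and the picture viewer there is one more tool, called after ">>>" as name(argument=value, ...) on one line, values as JSON. step_arm: Moves the arm, as the interface text tells. Its arguments: {"type":"object","properties":{"deltas":{"type":"array"},"newtons":{"type":"number"}},"required":["deltas"]}

```bash
mkdir -p pics; python3 - <<'E'
from bench import ctrl, optics
import cv2
for n in ("scene","top"):
    cv2.imwrite(f"pics/{n}0.png",optics.get_image(n)[:,:,::-1])
    c=optics.get_calibration(n); print(n,c["K"],c["R"],c["t"])
print(ctrl.get_state())
E
```

```text
scene [[382.61222587   0.         276.40405649]
 [  0.         382.61222587 218.497084  ]
 [  0.           0.           1.        ]] [[ 0.99788685 -0.06329689 -0.01467442]
 [-0.05020539 -0.6077605  -0.79253176]
 [ 0.04124626  0.79159376 -0.60965406]] [-0.54706094  0.16204254  0.92893274]
top [[520.33970274   0.         277.38933378]
 [  0.         520.33970274 203.41726015]
 [  0.           0.           1.        ]] [[ 0.02009351 -0.99977301  0.00708395]
 [-0.98107173 -0.02108157 -0.19249371]
 [ 0.19259935 -0.00308199 -0.98127264]] [0.10893128 0.57744587 1.19426845]
{'time': 0.1, 'joint_positions': array([ 1.22213108,  0.32176069, -0.07012183,  1.45154164,  0.02260734,
        1.37079675, -0.0568842 ]), 'qd': array([-0.00048822, -0.00177902, -0.00085283, -0.00358847,  0.00031449,
        0.00122798, -0.00100668]), 'joint_torque': array([ 2.19806083e-05, -4.92571664e+01, -4.05483618e-01, -3.13398850e+01,
       -6.39014575e-02,  3.95098294e-02,  3.11271674e-05]), 'position': array([ 0.23045949, -0.60724867,  0.2215692 ]), 'tool_rot': array([-3.08838770e+00, -5.66532867e-01,  6.21836375e-04]), 'ft_force': array([ 0.93573599, -0.37886581, -0.25318056]), 'torque': array([0.0504846 , 0.00028457, 0.00588541]), 'grip_width': 0.9961678295229451}
```

View pics/scene0.png

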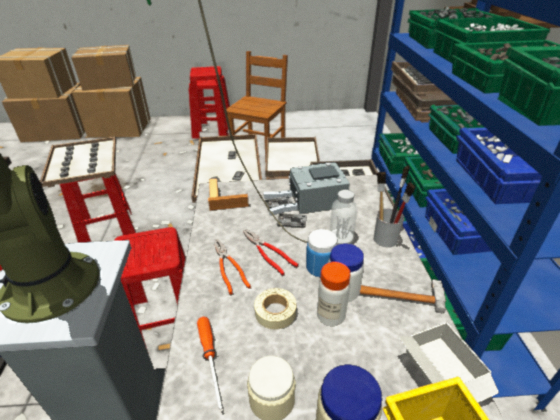

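View pics/top0.png

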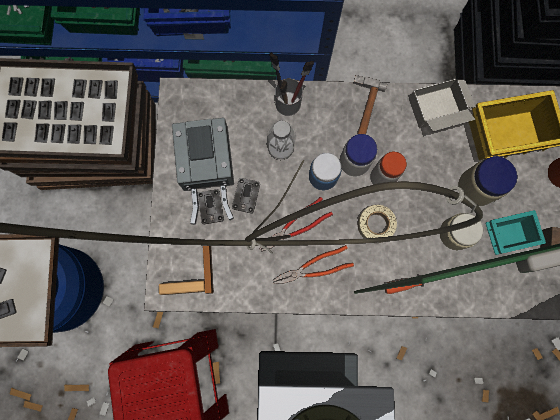

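The top view shows the shoe around (187,270) with its sole along column 208 and handle pointing left. The press is at (202,155), the plate at (211,207) and the spare at (247,195). I'll zoom in.

```bash
cat > h.py <<'E'
import numpy as np, cv2
from bench import ctrl, optics
from scipy.spatial.transform import Rotation as Ro
def px2w(n,uv,z):
    c=optics.get_calibration(n);K,R,t=[np.array(c[k]) for k in("K","R","t")]
    C=-R.T@t; d=R.T@np.linalg.inv(K)@np.array([uv[0],uv[1],1.]); s=(z-C[2])/d[2]
    return C+s*d
def w2px(n,X):
    c=optics.get_calibration(n);K,R,t=[np.array(c[k]) for k in("K","R","t")]
    p=K@(R@np.array(X,float)+t); return p[:2]/p[2]
def crop(n,f,x0,y0,w,h,s,raw=None):
    im=optics.get_image(n)[:,:,::-1].copy()
    cv2.imwrite("pics/raw_"+f,im)
    cv2.imwrite("pics/"+f,cv2.resize(im[y0:y0+h,x0:x0+w],None,fx=s,fy=s,interpolation=cv2.INTER_CUBIC)); return im
E
python3 - <<'E'
import cv2
for f,(x,y,w,h,s),o in (("top0",(140,100,130,100,6),"t0a"),("top0",(140,180,130,120,5),"t0b"),("scene0",(190,150,180,100,4.4),"s0a")):
    im=cv2.imread(f"pics/{f}.png")[y:y+h,x:x+w]; cv2.imwrite(f"pics/{o}.png",cv2.resize(im,None,fx=s,fy=s,interpolation=cv2.INTER_CUBIC))
E
```

```text
(no output)
```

View pics/t0a.png

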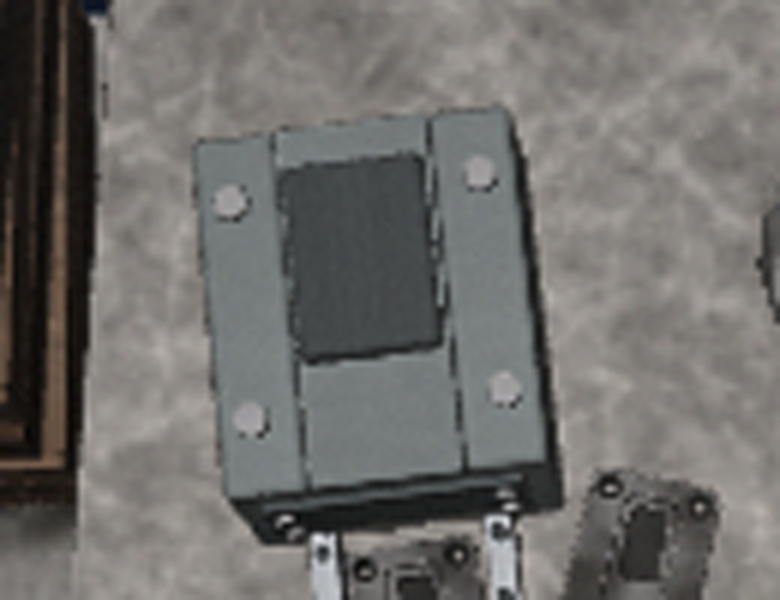

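View pics/t0b.png

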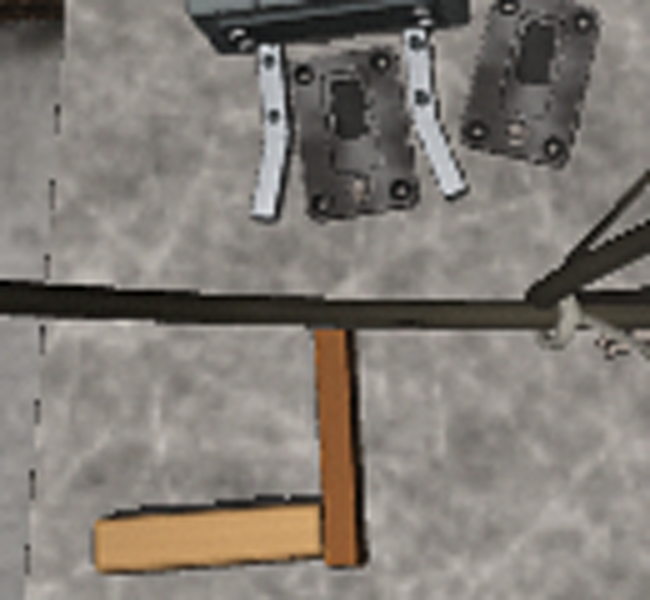

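View pics/s0a.png

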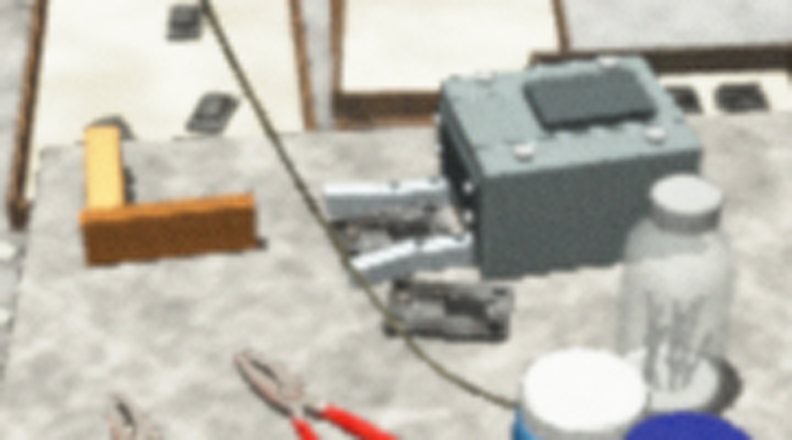

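```bash
cat > m.py <<'E'
from h import *
for n in("scene","top"):
    c=optics.get_calibration(n); print(n,"C",(-c["R"].T@c["t"]).round(3))
def P(x,y): return (140+(x+.5)/5-.5,180+(y+.5)/5-.5)
def Q(x,y): return (140+(x+.5)/6-.5,100+(y+.5)/6-.5)
def S(x,y): return (190+(x+.5)/4.4-.5,150+(y+.5)/4.4-.5)
def T(l,n,uv,z): print(l,px2w(n,uv,z).round(4))
for l,p in dict(soleTL=(316,330),soleTR=(349,330),soleBR=(363,565),soleBL=(326,565),hTipTop=(97,520),hTipBot=(97,572),hInTop=(322,502),hInBot=(325,556)).items(): T(l,"top",P(*p),.04)
for l,p in dict(noseTop=(254,197),heelTop=(84,213)).items(): T("s "+l,"scene",S(*p),.04)
for l,p in dict(noseBot=(257,243),heelBot=(88,265)).items(): T("s "+l,"scene",S(*p),.0)
for l,p in dict(FL=(232,497),FR=(548,465),BL=(195,142),BR=(508,106)).items(): T("press"+l,"top",Q(*p),.101)
for l,p in dict(Lr0=(262,45),Lr1=(262,138),Lr2=(253,217),LrIn0=(282,45),LrIn1=(288,135),LrIn2=(274,220),RrIn0=(405,32),RrIn1=(412,107),RrIn2=(447,197)).items(): T(l,"top",P(*p),.02)
for l,p in dict(pFL=(292,68),pFR=(393,48),pBL=(312,217),pBR=(417,204)).items(): T(l,"top",P(*p),.008)
for l,p in dict(spFL=(490,0),spFR=(598,17),spBL=(463,140),spBR=(560,165)).items(): T(l,"top",P(*p),.008)
E
python3 m.py
```

```text
scene C [ 0.516 -0.671  0.687]
top C [0.334 0.125 1.282]
soleTL [0.4715 0.2972 0.04  ]
soleTR [0.4718 0.2814 0.04  ]
soleBR [0.3612 0.2698 0.04  ]
soleBL [0.3608 0.2872 0.04  ]
hTipTop [0.3795 0.3961 0.04  ]
hTipBot [0.3554 0.3945 0.04  ]
hInTop [0.3901 0.2905 0.04  ]
hInBot [0.365  0.2879 0.04  ]
s noseTop [0.4794 0.2949 0.04  ]
s heelTop [0.3638 0.2853 0.04  ]
s noseBot [0.4791 0.2965 0.    ]
s heelBot [0.3621 0.2801 0.    ]
pressFL [0.611  0.3529 0.101 ]
pressFR [0.6265 0.2308 0.101 ]
pressBL [0.7553 0.3758 0.101 ]
pressBR [0.7732 0.2522 0.101 ]
Lr0 [0.615  0.3335 0.02  ]
Lr1 [0.568  0.3311 0.02  ]
Lr2 [0.5286 0.3335 0.02  ]
LrIn0 [0.6152 0.3236 0.02  ]
LrIn1 [0.5698 0.3184 0.02  ]
LrIn2 [0.5273 0.3231 0.02  ]
RrIn0 [0.6232 0.2629 0.02  ]
RrIn1 [0.5852 0.2578 0.02  ]
RrIn2 [0.5405 0.2388 0.02  ]
pFL [0.6062 0.3199 0.008 ]
pFR [0.6175 0.2698 0.008 ]
pBL [0.531  0.3063 0.008 ]
pBR [0.5387 0.2546 0.008 ]
spFL [0.6433 0.2221 0.008 ]
spFR [0.6357 0.1675 0.008 ]
spBL [0.5714 0.2331 0.008 ]
spBR [0.5598 0.1844 0.008 ]
```

```bash
cat >> h.py <<'E'
def rel(pos,jaw=None,rows=8,R=None,frac=None):
    """rows (tool axes) from the current measured pose to pos; jaw=world azimuth deg of tool y with tool down, or R target"""
    s=ctrl.get_state(); R0=Ro.from_rotvec(s["tool_rot"])
    if R is None and jaw is not None:
        a=np.radians(jaw); y=np.array([np.cos(a),np.sin(a),0]); z=np.array([0,0,-1.]); x=np.cross(y,z)
        R=Ro.from_matrix(np.c_[x,y,z])
    rv=np.zeros(3) if R is None else (R0.inv()*R).as_rotvec()
    d=R0.inv().apply(np.array(pos)-s["position"])
    print("turn",np.degrees(rv).round(1),"shift",(d*1000).round(1))
def st():
    s=ctrl.get_state(); R=Ro.from_rotvec(s["tool_rot"]).as_matrix()
    print("t",round(s["time"],2),"q",s["joint_positions"].round(3),"p",s["position"].round(4),"jawaz",np.degrees(np.arctan2(R[1,1],R[0,1])).round(1),"z",R[:,2].round(3),"F",s["ft_force"].round(1),"w",round(s["grip_width"]*87,1))
E
python3 - <<'E'
from h import *
im=cv2.imread("pics/scene0.png")
# cable in scene: dark pixels vs. top-view line
for uv in ((203,1),(211,50),(221,90),(231,128),(237,150),(250,180),(262,200),(280,222),(300,238)):
    best=[]
    for z in np.arange(0,1.3,.01):
        X=px2w("scene",uv,z)
        if abs(X[0]-.44)<.06 or True:
            u,v=w2px("top",X)
            best.append((abs(v-(230+13*u/250)),z,X,u,v))
    b=min(best,key=lambda q:q[0] if .3<q[2][0]<.6 else 9e9); print(uv,b[1],b[2].round(3),round(b[3]),round(b[4]))
for z in(.23,.5,.8,1.1):print(w2px("top",(.44,.14,z)),w2px("scene",(.44,.14,z)))
rel((.33,-.25,.33),-69)
E
```

```text
(203, 1) 0.56 [0.417 0.26  0.56 ] 178 243
(211, 50) 0.48 [0.43  0.185 0.48 ] 236 242
(221, 90) 0.39 [0.441 0.202 0.39 ] 230 242
(231, 128) 0.28 [0.453 0.241 0.28 ] 215 242
(237, 150) 0.21 [0.462 0.256 0.21 ] 212 241
(250, 180) 0.03 [0.488 0.393 0.03 ] 164 239
(262, 200) 0.0 [0.523 0.319 0.   ] 197 227
(280, 222) 0.0 [0.572 0.203 0.   ] 245 208
(300, 238) 0.14 [ 0.6   -0.036  0.14 ] 347 187
[267.22532956 252.12057076] [226.27734095 165.3729547 ]
[265.07079783 234.17496279] [213.30770996  45.04357203]
[259.96398037 191.63906392] [ 190.11425507 -170.14019934]
[239.76178996  23.37020858] [ 145.0144637 -588.5661407]
turn [-0.1  0.  -0.2] shift [ 219.9 -298.8 -107.9]
```

>>> step_arm(deltas=[[0,0,0,20,-30,-15,87],[0,0,0,48,-66,-28,87],[0,0,0,78,-106,-42,87],[0,0,0,108,-146,-56,87],[0,0,0,138,-188,-70,87],[0,0,0,168,-228,-84,87],[0,0,0,196,-266,-98,87],[0,0,0,220,-300,-108,87]])

```text
time: 1.1
position: [0.3302, -0.2472, 0.331]
tool_rot: [3.089, 0.568, 0.0]
ft_force: [0.7, -0.2, -0.2]
grip_width: 0.996
```

```bash
python3 - <<'E'
from h import *
st()
E
```

```text
t 1.1 q [ 0.976 -0.218 -0.328  1.791 -0.069  1.556 -0.55 ] p [ 0.3302 -0.2472  0.331 ] jawaz -69.2 z [ 0.    -0.001 -1.   ] F [ 0.7 -0.2 -0.2] w 86.7
```

```bash
python3 - <<'E'
from h import *
print(px2w("top",(465,232),.08),px2w("top",(377,222),.03))
rel((.29,-.19,.25),-90);rel((.3,-.15,.14),-90);rel((.325,-.085,.14),-90);rel((.335,0,.14),-90)
E
```

```text
[ 0.51168818 -0.31847383  0.08      ] [ 0.53914784 -0.12298973  0.03      ]
turn [ 0.  -0.  20.8] shift [-17.2 -67.8  80.9]
turn [ 0.  -0.  20.8] shift [   6.4 -101.7  190.9]
turn [ 0.  -0.  20.8] shift [  52.8 -153.6  190.9]
turn [ 0.  -0.  20.8] shift [  92.4 -229.4  190.8]
```

>>> step_arm(deltas=[[0,0,4,-6,-20,20,87],[0,0,9,-10,-38,45,87],[0,0,14,-14,-56,75,87],[0,0,18,-10,-70,110,87],[0,0,21,-2,-84,145,87],[0,0,21,6,-100,175,87],[0,0,21,25,-123,188,87],[0,0,21,48,-150,190,87]])

```text
time: 2.1
position: [0.323, -0.0918, 0.1381]
tool_rot: [-3.14, 0.008, 0.008]
ft_force: [0.1, -0.1, 0.6]
grip_width: 1.001
```

```bash
python3 - <<'E'
from h import *
st()
rel((.335,0,.14),-90)
rel((.333,.04,.14),-90)
rel((.32,.105,.14),-90)
rel((.297,.155,.14),-90)
E
```

```text
t 2.1 q [ 0.39  -0.3   -0.162  2.247 -0.051  1.196 -1.322] p [ 0.323  -0.0918  0.1381] jawaz -90.3 z [-0.005  0.001 -1.   ] F [ 0.1 -0.1  0.6] w 87.1
turn [-0.1  0.3 -0.3] shift [ 11.5 -91.9  -1.9]
turn [-0.1  0.3 -0.3] shift [   9.3 -131.9   -1.8]
turn [-0.1  0.3 -0.3] shift [  -4.  -196.8   -1.7]
turn [-0.1  0.3 -0.3] shift [ -27.3 -246.7   -1.5]
```

>>> step_arm(deltas=[[0,0,0,6,-30,0,87],[0,0,0,10,-70,0,87],[0,0,0,10,-112,0,87],[0,0,0,4,-156,0,87],[0,0,0,-8,-200,0,87],[0,0,0,-26,-240,0,87],[0,0,0,-46,-278,0,87],[0,0,0,-62,-312,0,87]])

```text
time: 3.1
position: [0.2619, 0.2209, 0.1397]
tool_rot: [-3.141, 0.003, 0.004]
ft_force: [0.6, -0.5, -0.3]
grip_width: 0.997
```

```bash
python3 - <<'E'
from h import *
st()
crop("top","t1.png",120,120,200,200,3)
E
```

```text
t 3.1 q [-0.5   -0.288 -0.234  2.233 -0.074  1.192 -2.27 ] p [0.2619 0.2209 0.1397] jawaz -90.1 z [-0.003  0.001 -1.   ] F [ 0.6 -0.5 -0.3] w 86.7
```

View pics/raw_t1.png

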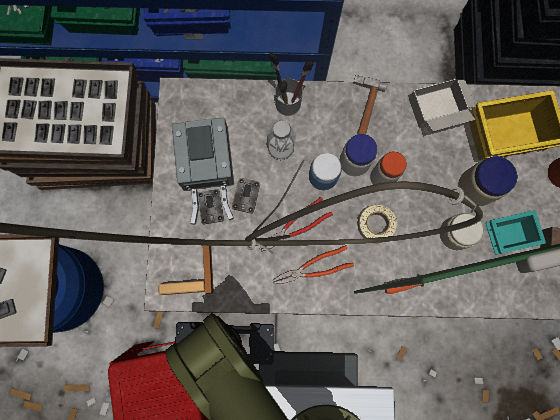

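The arm has passed the cable and the shoe hasn't moved. Next I'll move over the handle.

```bash
python3 - <<'E'
from h import *
rel((.37,.3715,.10),5.3)
E
```

```text
turn [ -0.3  -0.  -95.1] shift [ 110.7 -146.2   40.1]
```

>>> step_arm(deltas=[[0,0,-10,8,-16,0,87],[0,0,-20,20,-36,0,87],[0,0,-30,34,-58,5,87],[0,0,-40,52,-80,10,87],[0,0,-50,70,-102,20,87],[0,0,-60,88,-122,30,87],[0,0,-70,102,-138,36,87],[0,0,-80,109,-146,40,87]])

```text
time: 4.15
position: [0.3731, 0.3654, 0.0987]
tool_rot: [-2.403, -2.02, 0.004]
ft_force: [-0.8, -0.0, -0.3]
grip_width: 1.001
```

```bash
python3 - <<'E'
from h import *
st()
crop("top","t2.png",120,180,160,150,5)
rel((.37,.3715,.011),5.3)
E
```

```text
t 4.15 q [-0.604  0.164 -0.238  1.906  0.041  1.079 -1.031] p [0.3731 0.3654 0.0987] jawaz -9.9 z [-0.004 -0.    -1.   ] F [-0.8 -0.  -0.3] w 87.1
turn [ -0.2  -0.  -14.9] shift [ 4.9 -4.  87.4]
```

View pics/t2.png

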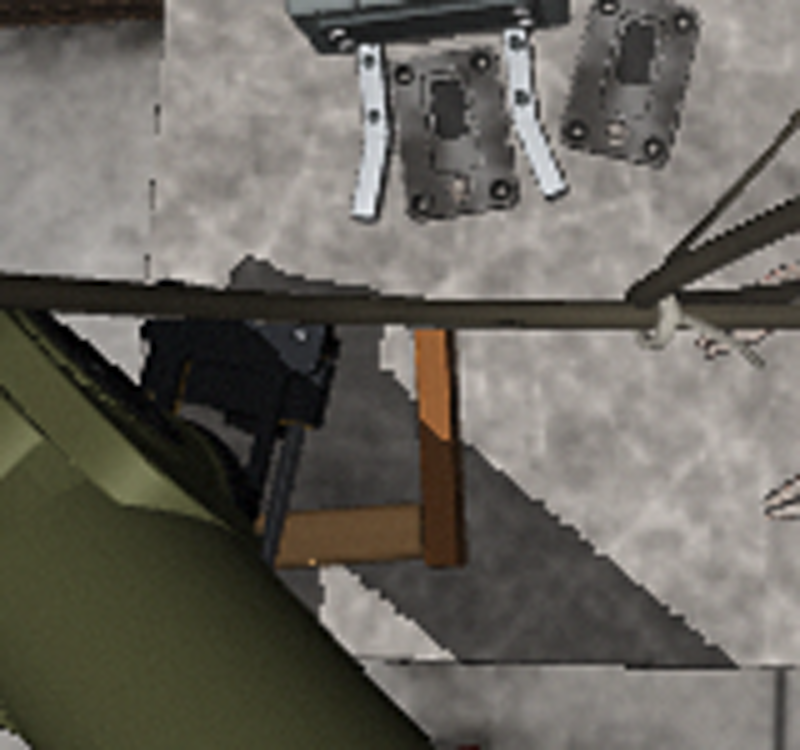

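>>> step_arm(deltas=[[0,0,-6,2,-2,5,87],[0,0,-12,4,-4,15,87],[0,0,-15,5,-4,30,87],[0,0,-15,5,-4,46,87],[0,0,-15,5,-4,62,87],[0,0,-15,5,-4,76,87],[0,0,-15,5,-4,84,87],[0,0,-15,5,-4,86,30]], newtons=12)

```text
time: 5.2
position: [0.3692, 0.3707, 0.013]
tool_rot: [-2.125, -2.31, 0.003]
ft_force: [-0.1, -0.2, 0.0]
grip_width: 0.948
```

```bash
python3 - <<'E'
from h import *
st()
E
```

```text
t 5.2 q [-0.605  0.277 -0.258  1.971  0.085  0.907 -0.823] p [0.3692 0.3707 0.013 ] jawaz 4.8 z [-0.003  0.    -1.   ] F [-0.1 -0.2  0. ] w 82.4
```

>>> step_arm(deltas=[[0,0,0,0,0,0,15],[0,0,0,0,0,0,15],[0,0,0,0,0,0,15],[0,0,0,0,0,0,15],[0,0,0,0,0,0,15],[0,0,0,0,0,0,15],[0,0,0,0,0,-2,15],[0,0,0,-2,0,-5,15]], newtons=12)

```text
time: 6.2
position: [0.3694, 0.3692, 0.0186]
tool_rot: [-2.124, -2.311, 0.002]
ft_force: [0.6, 1.1, -2.0]
grip_width: 0.299
```

```bash
python3 - <<'E'
from h import *
st()
E
```

```text
t 6.2 q [-0.601  0.266 -0.258  1.971  0.081  0.916 -0.816] p [0.3694 0.3692 0.0186] jawaz 4.8 z [-0.003  0.001 -1.   ] F [ 0.6  1.1 -2. ] w 26.0
```

>>> step_arm(deltas=[[0,0,0,-3,0,-9,15],[0,0,0,-9,0,-18,15],[0,0,0,-18,0,-30,15],[0,0,0,-30,0,-43,15],[0,0,0,-43,0,-52,15],[0,0,0,-58,0,-60,15],[0,0,0,-72,0,-65,15],[0,0,0,-86,0,-67,15]])

```text
time: 7.2
position: [0.3766, 0.281, 0.085]
tool_rot: [-2.126, -2.31, 0.005]
ft_force: [-0.4, -0.3, -4.6]
grip_width: 0.295
```

```bash
python3 - <<'E'
from h import *
st()
crop("scene","s3.png",180,120,140,110,5.5)
E
```

```text
t 7.2 q [-0.489  0.071 -0.214  2.037  0.016  1.038 -0.627] p [0.3766 0.281  0.085 ] jawaz 4.7 z [-0.004 -0.001 -1.   ] F [-0.4 -0.3 -4.6] w 25.7
```

View pics/s3.png

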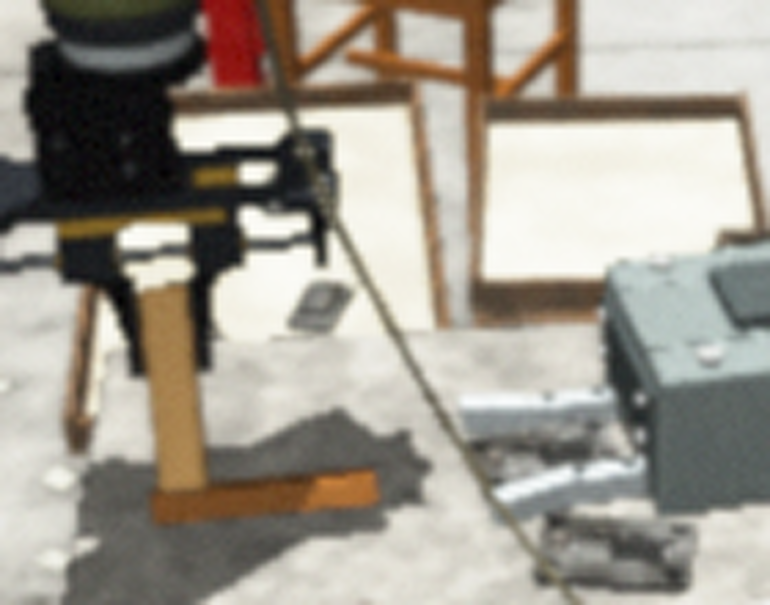

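The shoe has swung upright in the grip. I'll lower it onto its sole.

>>> step_arm(deltas=[[0,0,0,0,0,1,15],[0,0,0,0,0,2,15],[0,0,0,0,0,3,15],[0,0,0,0,0,4,15],[0,0,0,0,0,5,15],[0,0,0,0,0,6,15],[0,0,0,0,0,7,15],[0,0,0,0,0,7,15]])

```text
time: 8.25
position: [0.3761, 0.2874, 0.0813]
tool_rot: [-2.12, -2.311, -0.004]
ft_force: [-8.3, 1.0, 14.1]
grip_width: 0.296
```

```bash
python3 - <<'E'
from h import *
st()
crop("scene","s4.png",180,120,140,110,5.5)
crop("top","t4.png",120,180,160,150,5)
E
```

```text
t 8.25 q [-0.493  0.079 -0.218  2.038  0.013  1.024 -0.631] p [0.3761 0.2874 0.0813] jawaz 4.9 z [-0.002  0.006 -1.   ] F [-8.3  1.  14.1] w 25.8
```

View pics/s4.png

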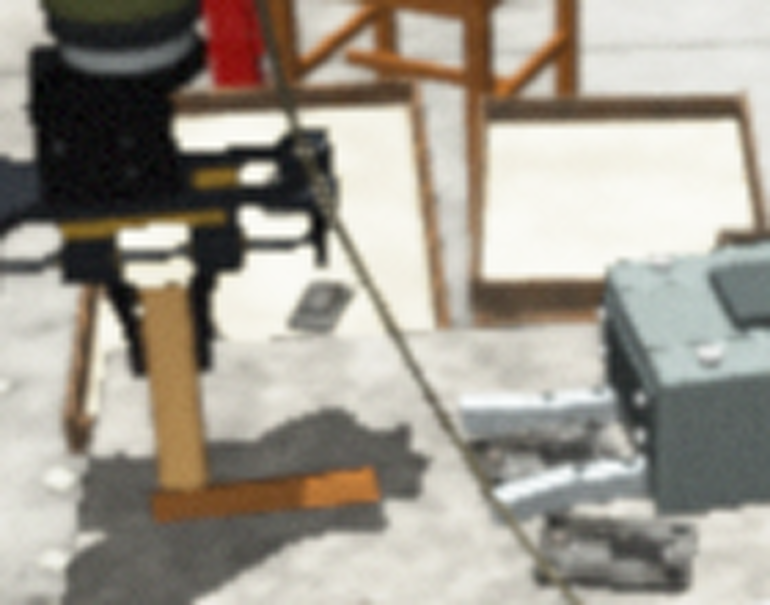

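View pics/t4.png

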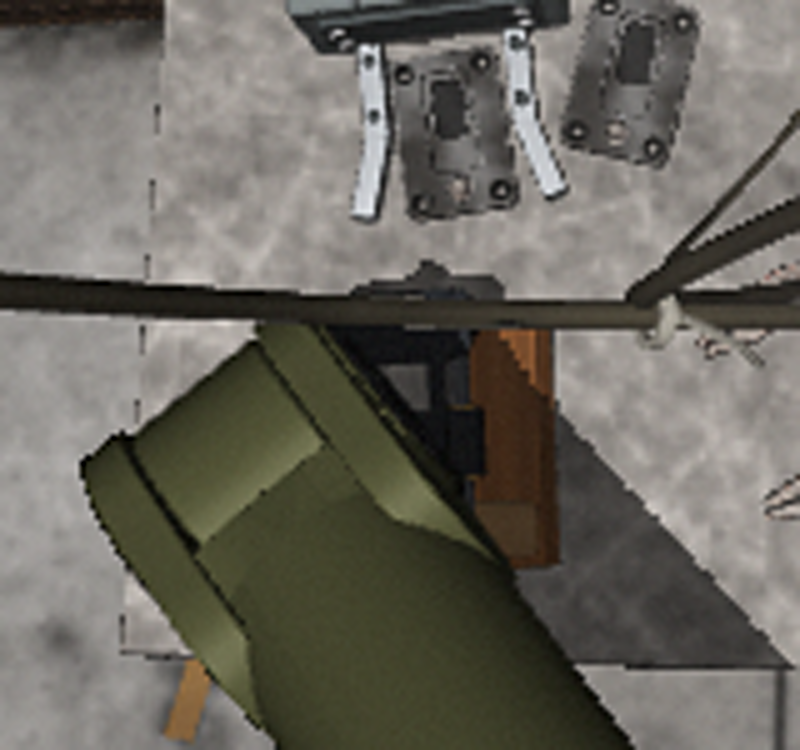

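It is still leaning left by about 20° on its left edge: the sole spans columns 470–555 in the crop while the grip is further left. I'll continue the arc to the right.

>>> step_arm(deltas=[[0,0,0,-3,0,-6,15],[0,0,0,-9,0,-8,15],[0,0,0,-16,0,-8,15],[0,0,0,-23,0,-7,15],[0,0,0,-30,0,-6,15],[0,0,0,-37,0,-4,15],[0,0,0,-43,0,-2,15],[0,0,0,-43,0,0,15]])

```text
time: 9.35
position: [0.3803, 0.2426, 0.0813]
tool_rot: [-2.123, -2.31, -0.002]
ft_force: [-9.7, 3.1, 17.3]
grip_width: 0.297
```

```bash
python3 - <<'E'
from h import *
st()
crop("scene","s5.png",180,120,140,110,5.5)
crop("top","t5.png",120,180,160,150,5)
E
```

```text
t 9.35 q [-4.440e-01  3.200e-02 -1.810e-01  2.087e+00  1.000e-03  1.023e+00
 -5.410e-01] p [0.3803 0.2426 0.0813] jawaz 4.8 z [-0.002  0.004 -1.   ] F [-9.7  3.1 17.3] w 25.8
```

View pics/s5.png

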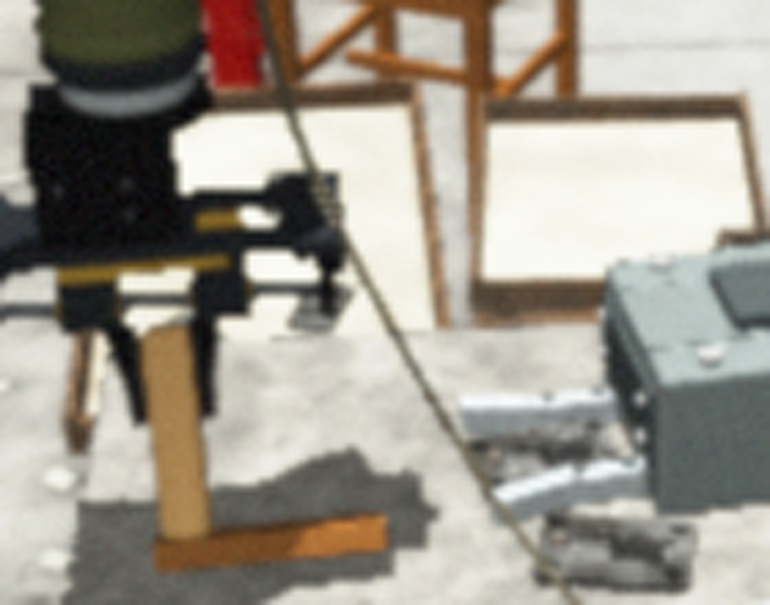

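View pics/t5.png

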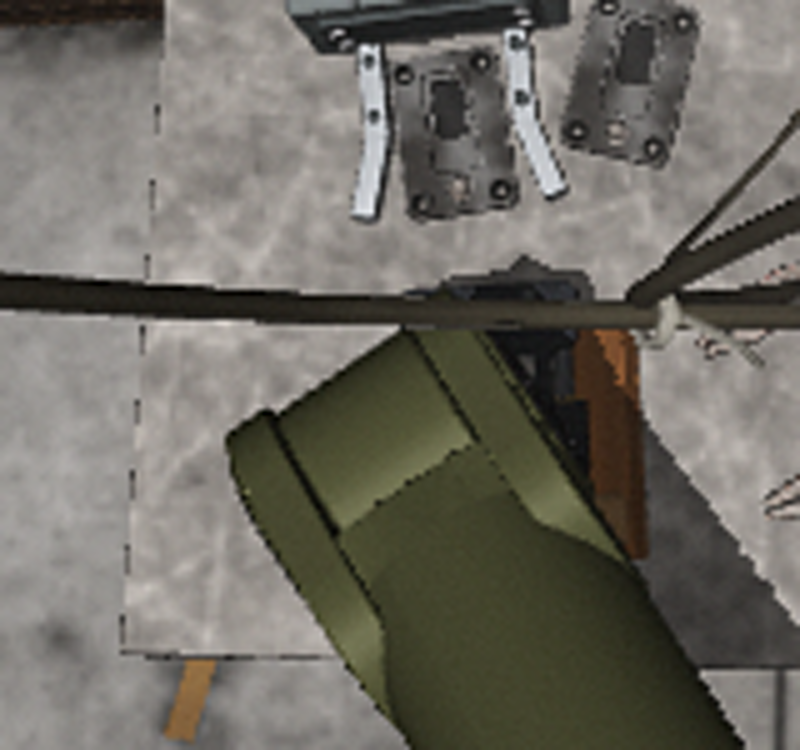

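It still leans, because the whole shoe slid right by about 43 mm. It is well past half-way, so I'll release it and let it drop onto its sole.

>>> step_arm(deltas=[[0,0,0,0,0,-2,40],[0,0,0,0,0,-2,60],[0,0,0,0,0,-2,87],[0,0,0,0,0,-2,87],[0,0,0,0,0,-2,87],[0,0,0,0,0,-2,87],[0,0,0,0,0,-2,87],[0,0,0,0,0,-2,87]])

```text
time: 10.45
position: [0.3805, 0.2403, 0.0805]
tool_rot: [-2.125, -2.311, 0.002]
ft_force: [0.4, 0.3, 0.4]
grip_width: 0.989
```

```bash
python3 - <<'E'
from h import *
st()
crop("scene","s6.png",180,120,140,110,5.5)
crop("top","t6.png",120,180,160,150,5)
E
```

```text
t 10.45 q [-0.444  0.033 -0.179  2.088  0.004  1.023 -0.541] p [0.3805 0.2403 0.0805] jawaz 4.8 z [-0.003  0.001 -1.   ] F [0.4 0.3 0.4] w 86.1
```

View pics/s6.png

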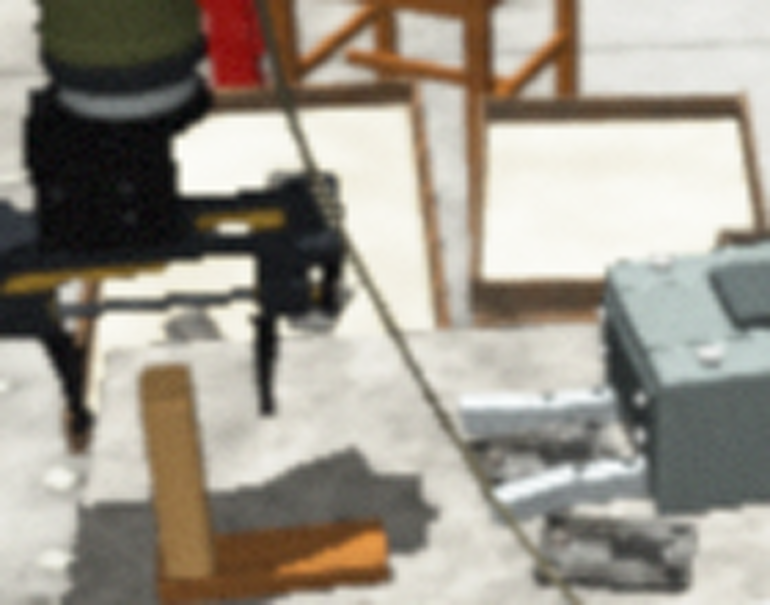

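View pics/t6.png

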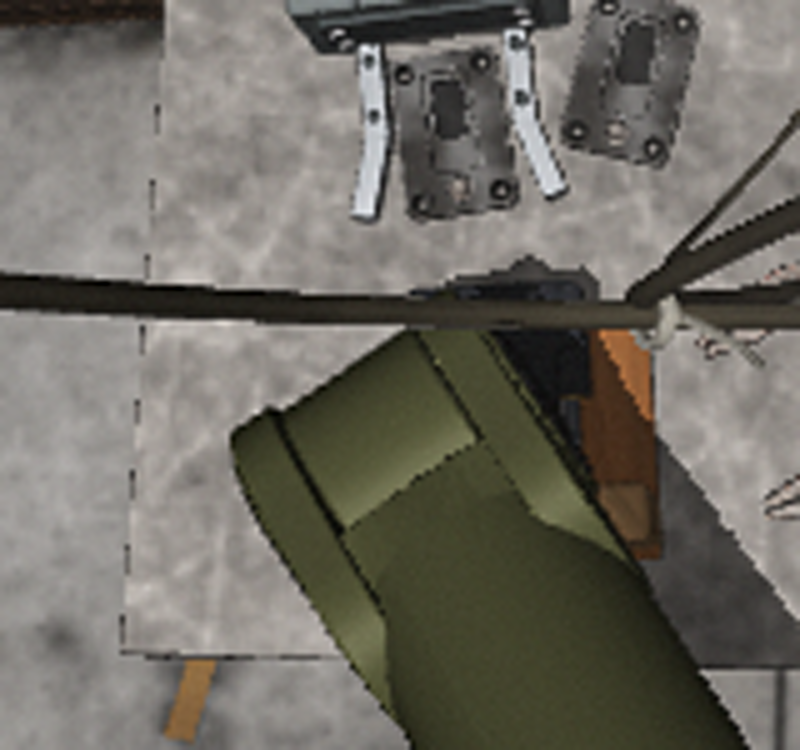

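```bash
python3 - <<'E'
from h import *
S=lambda x,y:(180+(x+.5)/5.5-.5,120+(y+.5)/5.5-.5)
T=lambda x,y:(120+(x+.5)/5-.5,180+(y+.5)/5-.5)
for p in ((140,375),(148,402),(188,367),(195,398)): print("s hand",px2w("scene",S(*p),.125).round(4))
for p in ((160,578),(388,550),(386,520)): print("s sole top",px2w("scene",S(*p),.016).round(4))
for p in ((648,485),(650,540),(600,488)): print("t hand",px2w("top",T(*p),.125).round(4))
for p in ((654,330),(662,556)): print("t sole",px2w("top",T(*p),.016).round(4),px2w("top",T(*p),.0).round(4))
E
```

```text
s hand [0.3701 0.2097 0.125 ]
s hand [0.376  0.1852 0.125 ]
s hand [0.3932 0.2149 0.125 ]
s hand [0.3985 0.1868 0.125 ]
s sole top [0.3684 0.1865 0.016 ]
s sole top [0.4856 0.2005 0.016 ]
s sole top [0.4848 0.2267 0.016 ]
t hand [0.3957 0.18   0.125 ]
t hand [0.3718 0.1784 0.125 ]
t hand [0.394  0.2011 0.125 ]
t sole [0.4766 0.1845 0.016 ] [0.4784 0.1853 0.    ]
t sole [0.3679 0.1774 0.016 ] [0.3683 0.1781 0.    ]
```

The shoe now stands upright, with its handle axis at about (0.384, 0.201). That is close to the cable, so I'll regrip with the hand leaning left, away from it.

```bash
python3 - <<'E'
from h import *
s=ctrl.get_state(); R=Ro.from_rotvec(s["tool_rot"])*Ro.from_euler("y",-30,degrees=True)
print(R.as_matrix()[:,2].round(3))
rel((.385,.1975,.0865),R=R)
E
```

```text
[ 0.039 -0.498 -0.866]
turn [  0. -30.  -0.] shift [-43.    0.9  -6. ]
```

>>> step_arm(deltas=[[0,-8,0,0,0,0,87],[0,-16,0,-4,0,-2,87],[0,-24,0,-10,0,-4,87],[0,-30,0,-18,0,-5,87],[0,-30,0,-26,1,-6,87],[0,-30,0,-34,1,-6,87],[0,-30,0,-40,1,-6,87],[0,-30,0,-43,1,-6,87]])

```text
time: 11.55
position: [0.3855, 0.1963, 0.0871]
tool_rot: [1.841, 1.998, -0.493]
ft_force: [-0.1, 0.5, -0.4]
grip_width: 1.003
```

```bash
python3 - <<'E'
from h import *
st()
crop("scene","s7.png",180,100,140,130,4.5)
crop("top","t7.png",120,180,160,150,4)
E
```

```text
t 11.55 q [-0.626  0.253 -0.245  1.939  0.426  1.371 -0.968] p [0.3855 0.1963 0.0871] jawaz 4.7 z [ 0.039 -0.497 -0.867] F [-0.1  0.5 -0.4] w 87.3
```

View pics/s7.png

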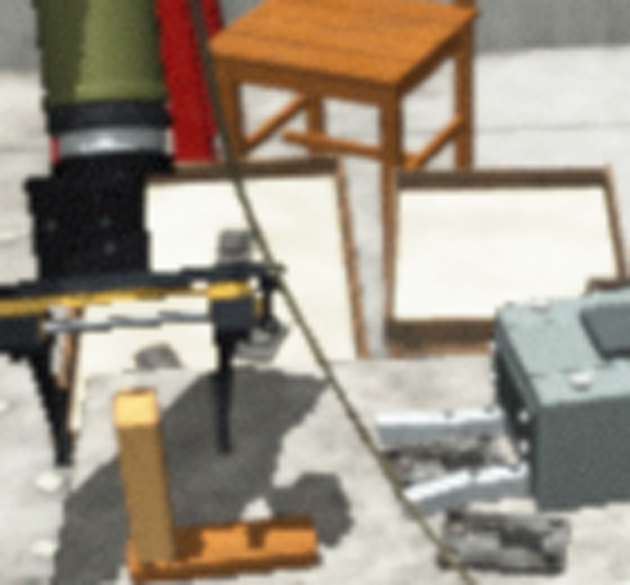

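View pics/t7.png

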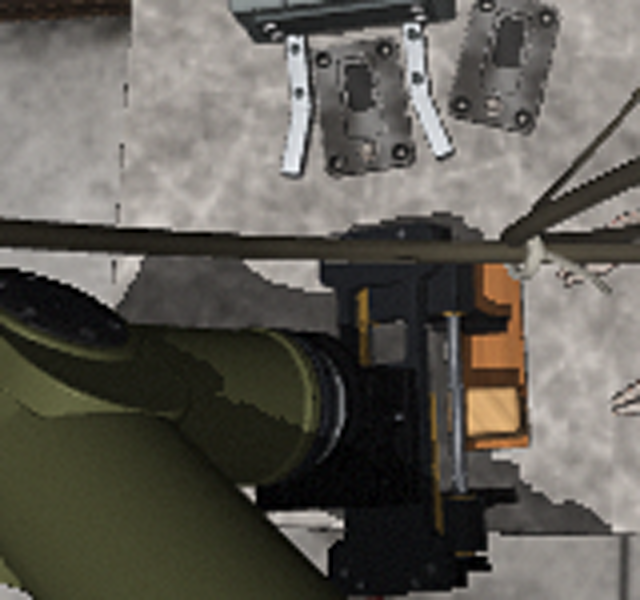

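```bash
python3 - <<'E'
from h import *
T=lambda x,y:(120+(x+.5)/4-.5,180+(y+.5)/4-.5)
for p in ((467,388),(519,385),(521,435),(469,440)): print("t hand",px2w("top",T(*p),.125).round(4))
print(px2w("top",T(494,412),.125))
for p in ((521,265),(528,445)): print(px2w("top",T(*p),.016).round(4),px2w("top",T(*p),.0).round(4))
S=lambda x,y:(180+(x+.5)/4.5-.5,100+(y+.5)/4.5-.5)
for p in ((113,392),(120,428),(155,388),(161,420)): print("s hand",px2w("scene",S(*p),.125).round(4))
print(w2px("top",(.3855,.1963,.0871)),w2px("scene",(.3855,.1963,.0871)))
im=cv2.imread("pics/raw_t7.png"); hsv=cv2.cvtColor(im,cv2.COLOR_BGR2HSV)
E
```

```text
t hand [0.3951 0.2082 0.125 ]
t hand [0.3973 0.1796 0.125 ]
t hand [0.3701 0.1777 0.125 ]
t hand [0.3668 0.2061 0.125 ]
[0.38231177 0.19291753 0.125     ]
[0.4759 0.1858 0.016 ] [0.4776 0.1866 0.    ]
[0.3677 0.1783 0.016 ] [0.3681 0.179  0.    ]
s hand [0.3688 0.215  0.125 ]
s hand [0.3762 0.1755 0.125 ]
s hand [0.3938 0.2173 0.125 ]
s hand [0.3997 0.1819 0.125 ]
[242.64208553 281.89592772] [212.06587952 201.81883876]
```

>>> step_arm(deltas=[[0,0,0,0,0,0,15],[0,0,0,0,0,0,15],[0,0,0,0,0,0,15],[0,0,0,0,0,0,15],[0,0,0,0,0,0,15],[0,0,0,0,0,0,15],[0,0,0,0,0,0,15],[0,0,0,0,0,0,15]], newtons=45)

```text
time: 12.65
position: [0.3848, 0.1976, 0.0865]
tool_rot: [1.838, 2.0, -0.495]
ft_force: [-1.7, -0.3, 1.2]
grip_width: 0.293
```

```bash
python3 - <<'E'
from h import *
st()
# target: handle axis on press line, nose 15 mm behind the plate
s=ctrl.get_state()
d=np.array([np.cos(np.radians(8.2)),np.sin(np.radians(8.2)),0]); o=np.array([.6187,.2928,0])
h=o+(-.1-.102)*d; print("handle target",h.round(4))
E
```

```text
t 12.65 q [-0.628  0.255 -0.247  1.938  0.425  1.372 -0.969] p [0.3848 0.1976 0.0865] jawaz 4.8 z [ 0.039 -0.498 -0.866] F [-1.7 -0.3  1.2] w 25.5
handle target [0.4188 0.264  0.    ]
```

```bash
cat >> h.py <<'E'
def W(dx,dy,dz):
    R=Ro.from_rotvec(ctrl.get_state()["tool_rot"]); return (R.inv().apply([dx,dy,dz])).round(1)
E
python3 - <<'E'
from h import *
s=ctrl.get_state(); Z=Ro.from_euler("z",3.4,degrees=True); R=Z*Ro.from_rotvec(s["tool_rot"])
h0=np.array([.384,.198,0]); h1=np.array([.4188,.264,0])
p=h1+Z.apply(s["position"]-h0); print(p)
rel(p+[0,0,.004],R=R); rel(p,R=R); print("up4",W(0,0,4))
E
```

```text
[0.41957228 0.26365714 0.08651656]
turn [-1.7 -0.  -2.9] shift [ 52.5  40.2 -35. ]
turn [-1.7 -0.  -2.9] shift [ 54.5  40.2 -31.5]
up4 [-2.  -0.  -3.5]
```

>>> step_arm(deltas=[[0,0,0,-2,0,-4,15],[-0.3,0,-0.5,8,8,-10,15],[-0.7,0,-1.2,20,16,-17,15],[-1.1,0,-1.9,33,25,-24,15],[-1.5,0,-2.6,44,34,-30,15],[-1.7,0,-2.9,52,40,-35,15],[-1.7,0,-2.9,53,40,-34,15],[-1.7,0,-2.9,54.5,40,-31.5,15]])

```text
time: 13.65
position: [0.4194, 0.2631, 0.0865]
tool_rot: [1.774, 2.046, -0.478]
ft_force: [-7.6, 4.4, 16.0]
grip_width: 0.291
```

```bash
python3 - <<'E'
from h import *
st()
crop("scene","s8.png",190,100,140,130,4.5)
crop("top","t8.png",120,150,160,150,4)
E
```

```text
t 13.65 q [-0.673  0.376 -0.259  1.782  0.457  1.414 -0.961] p [0.4194 0.2631 0.0865] jawaz 8.1 z [ 0.068 -0.495 -0.866] F [-7.6  4.4 16. ] w 25.3
```

View pics/s8.png

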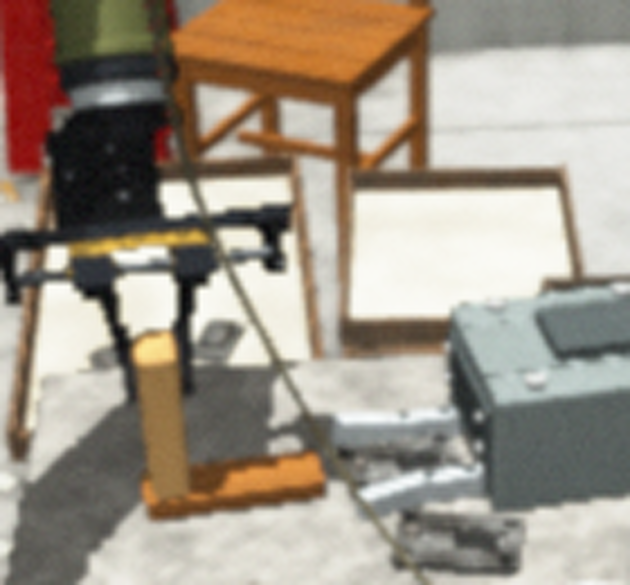

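View pics/t8.png

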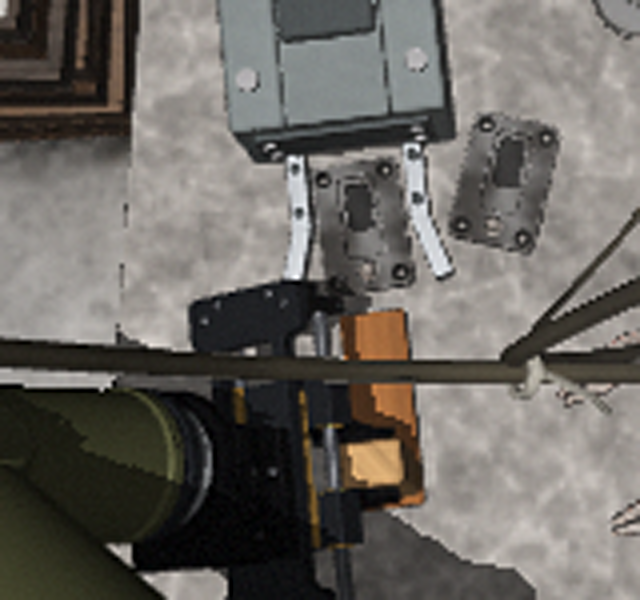

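```bash
python3 - <<'E'
from h import *
T=lambda x,y:(120+(x+.5)/4-.5,150+(y+.5)/4-.5)
for p in ((403,440),(404,482)): print("t handR",px2w("top",T(*p),.125).round(4))
for p in ((407,311),(343,316),(425,498)): print("sole",px2w("top",T(*p),.016).round(4),px2w("top",T(*p),.0).round(4))
for p in ((325,283),(407,270)): print("plate rear",px2w("top",T(*p),.008).round(4))
o=np.array([.6187,.2928,0]); a=np.radians(8.2); d=np.array([np.cos(a),np.sin(a),0]); r=np.array([np.sin(a),-np.cos(a),0])
for n,p,z in (("noseR",(407,311),.016),("noseL",(343,316),.016),("heelR",(425,498),.016),("hR1",(403,440),.125),("hR2",(404,482),.125)):
    X=px2w("top",T(*p),z)-o; print(n,"along",round(X@d,4),"right",round(X@r,4))
print("up2",W(0,0,2), "fwd10",W(*(10*d)))
E
```

```text
t handR [0.4317 0.245  0.125 ]
t handR [0.4086 0.2435 0.125 ]
sole [0.5199 0.2571 0.016 ] [0.5223 0.2588 0.    ]
sole [0.516  0.2962 0.016 ] [0.5183 0.2984 0.    ]
sole [0.4063 0.2416 0.016 ] [0.4072 0.2431 0.    ]
plate rear [0.5376 0.3094 0.008 ]
plate rear [0.5468 0.259  0.008 ]
noseR along -0.1028 right 0.0212
noseL along -0.1011 right -0.018
heelR along -0.2176 right 0.0204
hR1 along -0.1919 right 0.0207
hR2 along -0.215 right 0.0188
up2 [-1.  -0.  -1.7] fwd10 [-0. 10. -0.]
```

The shoe is upright and aligned: nose at −102 mm and yaw within 1°. I'll start the push.

>>> step_arm(deltas=[[0,0,0,-1,4,-1.5,15],[0,0,0,-1,12,-1.5,15],[0,0,0,-1,20,-1.5,15],[0,0,0,-1,28,-1.5,15],[0,0,0,-1,36,-1.5,15],[0,0,0,-1,44,-1.5,15],[0,0,0,-1,52,-1.5,15],[0,0,0,-1,60,-1.5,15]], newtons=50)

```text
time: 14.75
position: [0.4797, 0.272, 0.0879]
tool_rot: [1.774, 2.047, -0.477]
ft_force: [-1.7, -0.2, -4.1]
grip_width: 0.296
```

```bash
python3 - <<'E'
from h import *
st()
crop("scene","s9.png",190,100,140,130,4.5)
crop("top","t9.png",140,120,160,150,4)
E
```

```text
t 14.75 q [-0.645  0.459 -0.229  1.658  0.487  1.431 -0.894] p [0.4797 0.272  0.0879] jawaz 8.1 z [ 0.069 -0.494 -0.866] F [-1.7 -0.2 -4.1] w 25.8
```

View pics/s9.png

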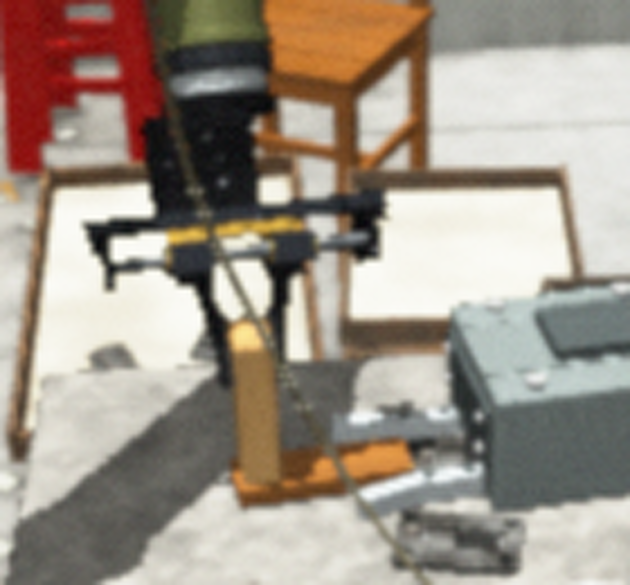

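View pics/t9.png

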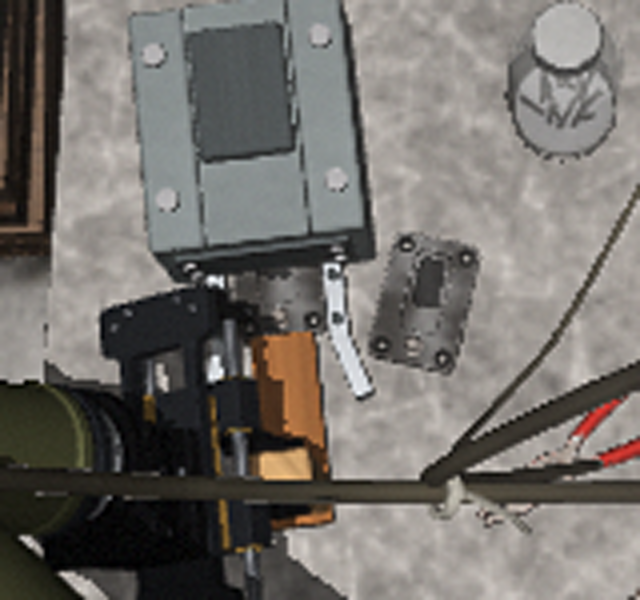

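The nose is against the plate's rear edge and the plate is entering between the rails. I'll keep pushing.

>>> step_arm(deltas=[[0,0,0,0,5,0,15],[0,0,0,0,11,0,15],[0,0,0,0,17,0,15],[0,0,0,0,23,0,15],[0,0,0,0,29,0,15],[0,0,0,0,35,0,15],[0,0,0,0,41,0,15],[0,0,0,0,46,0,15]])

```text
time: 15.85
position: [0.5251, 0.2785, 0.088]
tool_rot: [1.774, 2.047, -0.477]
ft_force: [-4.8, -0.3, -1.7]
grip_width: 0.295
```

```bash
python3 - <<'E'
from h import *
st()
crop("scene","s10.png",190,100,140,130,4.5)
crop("top","t10.png",140,120,160,150,4)
E
```

```text
t 15.85 q [-0.626  0.527 -0.21   1.555  0.505  1.447 -0.844] p [0.5251 0.2785 0.088 ] jawaz 8.1 z [ 0.069 -0.494 -0.866] F [-4.8 -0.3 -1.7] w 25.7
```

View pics/s10.png

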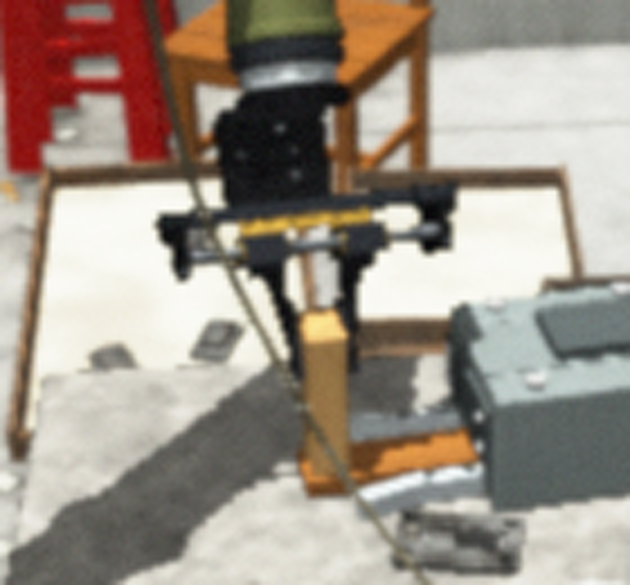

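View pics/t10.png

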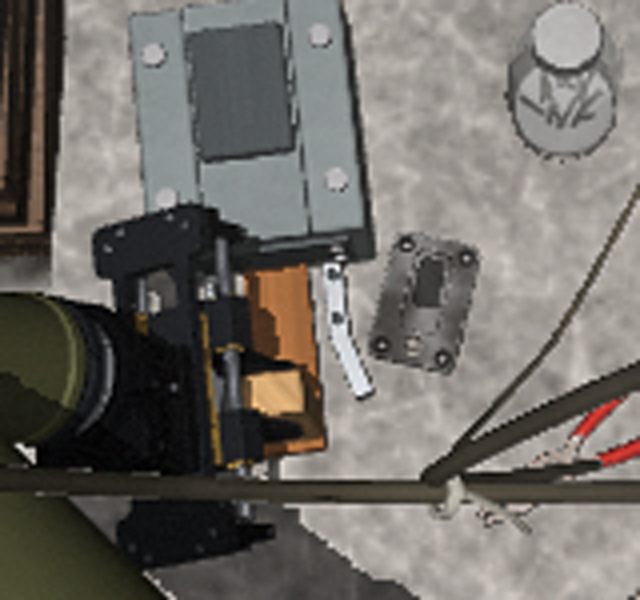

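>>> step_arm(deltas=[[0,0,0,0,1,0,15],[0,0,0,0,2,0,15],[0,0,0,0,3,0,15],[0,0,0,0,4,0,15],[0,0,0,0,5,0,15],[0,0,0,0,6,0,15],[0,0,0,0,7,0,15],[0,0,0,0,8,0,15]])

```text
time: 16.95
position: [0.5326, 0.2797, 0.088]
tool_rot: [1.774, 2.047, -0.477]
ft_force: [-4.7, -1.9, -1.1]
grip_width: 0.297
```

>>> step_arm(deltas=[[0,0,0,0,1,0,15],[0,0,0,0,2,0,15],[0,0,0,0,3,0,15],[0,0,0,0,4,0,15],[0,0,0,0,5,0,15],[0,0,0,0,5,0,15],[0,0,0,0,6,0,15],[0,0,0,0,6,0,15]])

```text
time: 17.95
position: [0.5386, 0.2805, 0.088]
tool_rot: [1.774, 2.047, -0.477]
ft_force: [-4.7, -0.4, -3.3]
grip_width: 0.293
```

>>> step_arm(deltas=[[0,0,0,0,1,0,15],[0,0,0,0,2,0,15],[0,0,0,0,3,0,15],[0,0,0,0,4,0,15],[0,0,0,0,5,0,15],[0,0,0,0,5,0,15],[0,0,0,0,6,0,15],[0,0,0,0,6,0,15]])

```text
time: 18.95
position: [0.5402, 0.281, 0.0885]
tool_rot: [1.774, 2.049, -0.488]
ft_force: [-16.4, -1.4, 5.4]
grip_width: 0.296
```

>>> step_arm(deltas=[[0,0,0,0,0.5,0,15],[0,0,0,0,1,0,15],[0,0,0,0,1.5,0,15],[0,0,0,0,2,0,15],[0,0,0,0,2.5,0,15],[0,0,0,0,3,0,15],[0,0,0,0,3,0,15],[0,0,0,0,3,0,15]])

```text
time: 19.95
position: [0.5406, 0.2812, 0.089]
tool_rot: [1.774, 2.05, -0.494]
ft_force: [-21.0, -3.0, 10.3]
grip_width: 0.3
```

```bash
python3 - <<'E'
from h import *
st()
crop("scene","s11.png",230,140,110,90,7)
crop("top","t11.png",160,160,80,90,6.5)
E
```

```text
t 19.95 q [-0.619  0.559 -0.204  1.505  0.506  1.469 -0.819] p [0.5406 0.2812 0.089 ] jawaz 8.0 z [ 0.057 -0.499 -0.864] F [-21.   -3.   10.3] w 26.1
```

View pics/s11.png

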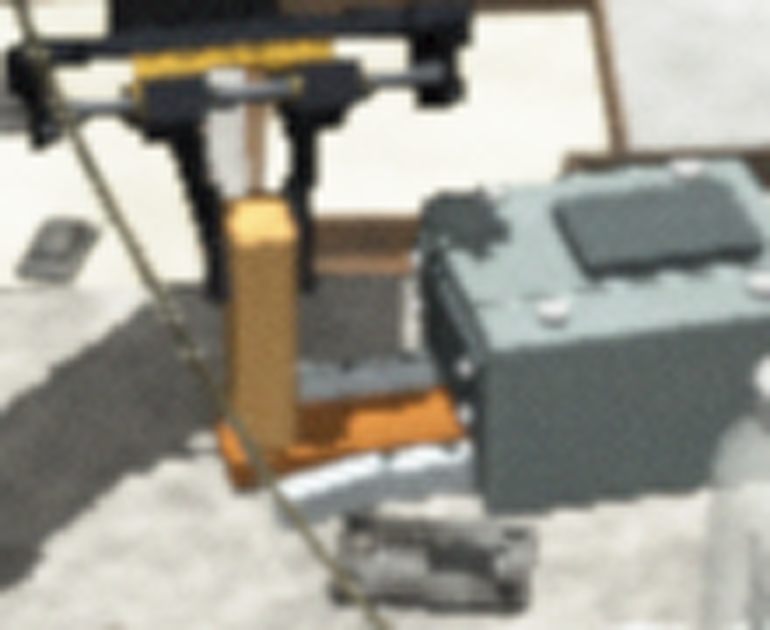

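View pics/t11.png

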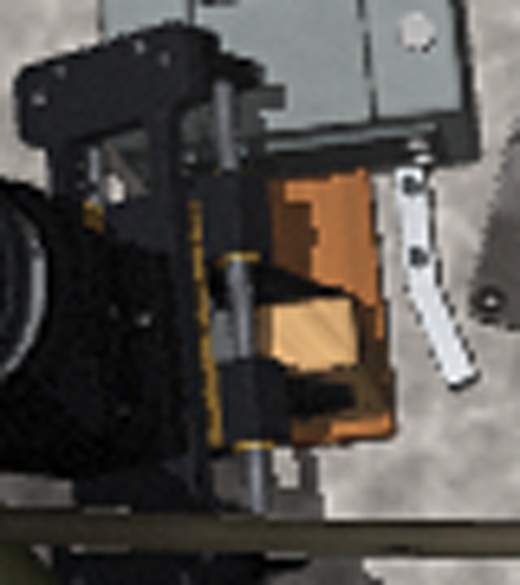

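>>> step_arm(deltas=[[0,0,0,0,0.5,0,15],[0,0,0,0,1,0,15],[0,0,0,0,1.5,0,15],[0,0,0,0,2,0,15],[0,0,0,0,2.5,0,15],[0,0,0,0,2.5,0,15],[0,0,0,0,2.5,0,15],[0,0,0,0,2.5,0,15]])

```text
time: 21.05
position: [0.5411, 0.2814, 0.0893]
tool_rot: [1.775, 2.05, -0.5]
ft_force: [-27.1, -3.9, 13.5]
grip_width: 0.294
```

```bash
python3 - <<'E'
from h import *
st()
T=lambda x,y:(160+(x+.5)/6.5-.5,160+(y+.5)/6.5-.5)
o=np.array([.6187,.2928,0]); a=np.radians(8.2); d=np.array([np.cos(a),np.sin(a),0]); r=np.array([np.sin(a),-np.cos(a),0])
for n,p,z in (("heelR",(393,430),.016),("heelmid",(340,442),.016),("hndR",(356,330),.125),("hndfront",(310,298),.125),("hndback",(315,370),.125)):
    X=px2w("top",T(*p),z)-o; print(n,"along",round(X@d,4),"right",round(X@r,4))
E
```

```text
t 21.05 q [-0.619  0.562 -0.204  1.5    0.505  1.474 -0.816] p [0.5411 0.2814 0.0893] jawaz 8.0 z [ 0.054 -0.501 -0.864] F [-27.1  -3.9  13.5] w 25.6
heelR along -0.0984 right 0.0184
heelmid along -0.1005 right -0.0019
hndR along -0.0797 right 0.0185
hndfront along -0.0665 right 0.0037
hndback along -0.092 right 0.003
```

The plate is firmly home: it hardly moved while the push force rose from 5 to 27 N, with the nose about 21 mm inside. I'll draw the shoe back.

>>> step_arm(deltas=[[0,0,0,0,-5,0,15],[0,0,0,0,-10,0,15],[0,0,0,0,-16,0,15],[0,0,0,0,-24,0,15],[0,0,0,0,-34,0,15],[0,0,0,0,-46,0,15],[0,0,0,0,-58,0,15],[0,0,0,0,-70,0,15]])

```text
time: 22.05
position: [0.4798, 0.2722, 0.0882]
tool_rot: [1.773, 2.047, -0.476]
ft_force: [0.3, 0.8, -4.2]
grip_width: 0.295
```

>>> step_arm(deltas=[[0,0,0,0,-10,0,15],[0,0,0,0,-20,0,15],[0,0,0,0,-30,0,15],[0,0,0,0,-40,0,15],[0,0,0,0,-48,0,15],[0,0,0,0,-54,0,15],[0,0,0,0,-58,0,15],[0,0,0,0,-60,0,15]])

```text
time: 23.05
position: [0.4212, 0.2637, 0.0883]
tool_rot: [1.774, 2.047, -0.476]
ft_force: [0.4, 0.6, -5.1]
grip_width: 0.295
```

```bash
python3 - <<'E'
from h import *
st()
crop("scene","s12.png",200,110,140,120,5.5)
crop("top","t12.png",140,150,130,140,4.2)
print(W(0,0,-1))
E
```

```text
t 23.05 q [-0.672  0.376 -0.259  1.777  0.457  1.416 -0.957] p [0.4212 0.2637 0.0883] jawaz 8.2 z [ 0.069 -0.494 -0.867] F [ 0.4  0.6 -5.1] w 25.6
[0.5 0.  0.9]
```

View pics/s12.png

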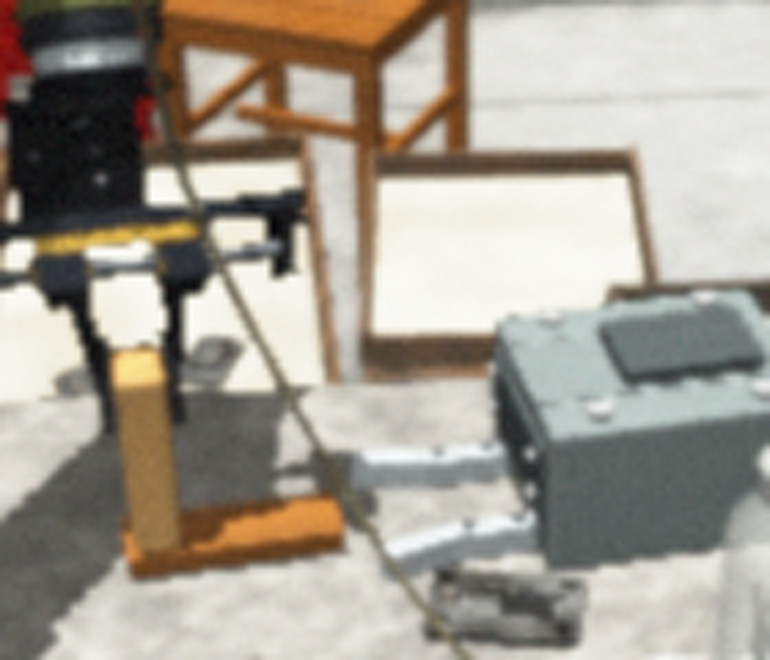

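View pics/t12.png

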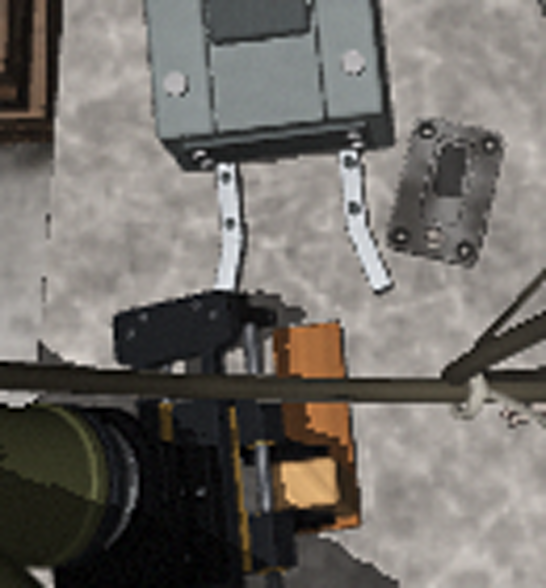

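The rails are empty and the shoe hangs about 1 mm above the table. I'll lower it and then release.

>>> step_arm(deltas=[[0,0,0,0.3,0,0.5,15],[0,0,0,0.5,0,0.9,15],[0,0,0,0.6,0,1.2,15],[0,0,0,0.8,0,1.5,15],[0,0,0,0.8,0,1.5,15],[0,0,0,0.8,0,1.5,15],[0,0,0,0.8,0,1.5,15],[0,0,0,0.8,0,1.5,15]])

```text
time: 24.15
position: [0.4212, 0.2636, 0.0866]
tool_rot: [1.774, 2.047, -0.477]
ft_force: [-0.6, -0.9, -3.7]
grip_width: 0.297
```

>>> step_arm(deltas=[[0,0,0,0.3,0,0.5,15],[0,0,0,0.3,0,0.7,15],[0,0,0,0.3,0,0.7,30],[0,0,0,0.3,0,0.7,40],[0,0,0,0.3,0,0.7,60],[0,0,0,0.3,0,0.7,87],[0,0,0,0.3,0,0.7,87],[0,0,0,0.3,0,0.7,87]])

```text
time: 25.15
position: [0.4213, 0.2636, 0.0858]
tool_rot: [1.774, 2.047, -0.477]
ft_force: [-0.8, 0.5, 0.6]
grip_width: 0.83
```

```bash
python3 - <<'E'
from h import *
st()
crop("scene","s13.png",200,110,140,120,5.5)
print(W(0,0,80))
E
```

```text
t 25.15 q [-0.673  0.379 -0.258  1.779  0.458  1.412 -0.959] p [0.4213 0.2636 0.0858] jawaz 8.2 z [ 0.069 -0.494 -0.867] F [-0.8  0.5  0.6] w 72.2
[-39.9  -0.2 -69.3]
```

View pics/s13.png

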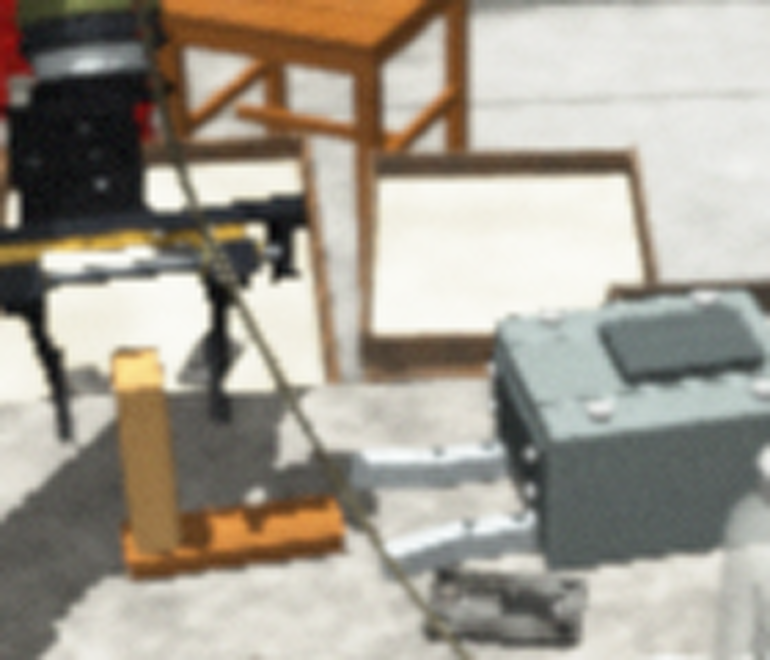

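The shoe stands free on its sole. I'll withdraw the hand along the tool axis, up and to the left.

>>> step_arm(deltas=[[0,0,0,0,0,0,87],[0,0,0,0,0,-4,87],[0,0,0,0,0,-14,87],[0,0,0,0,0,-30,87],[0,0,0,0,0,-50,87],[0,0,0,0,0,-70,87],[0,0,0,0,0,-85,87],[0,0,0,0,0,-90,87]])

```text
time: 26.2
position: [0.4151, 0.3092, 0.1649]
tool_rot: [1.774, 2.048, -0.474]
ft_force: [0.1, -0.3, -0.5]
grip_width: 0.999
```

```bash
python3 - <<'E'
from h import *
st()
crop("scene","s14.png",190,110,160,120,5)
crop("top","t14.png",130,90,170,140,4.5)
E
```

```text
t 26.2 q [-0.715  0.356 -0.281  1.635  0.429  1.581 -0.942] p [0.4151 0.3092 0.1649] jawaz 8.2 z [ 0.07  -0.493 -0.867] F [ 0.1 -0.3 -0.5] w 86.9
```

View pics/s14.png

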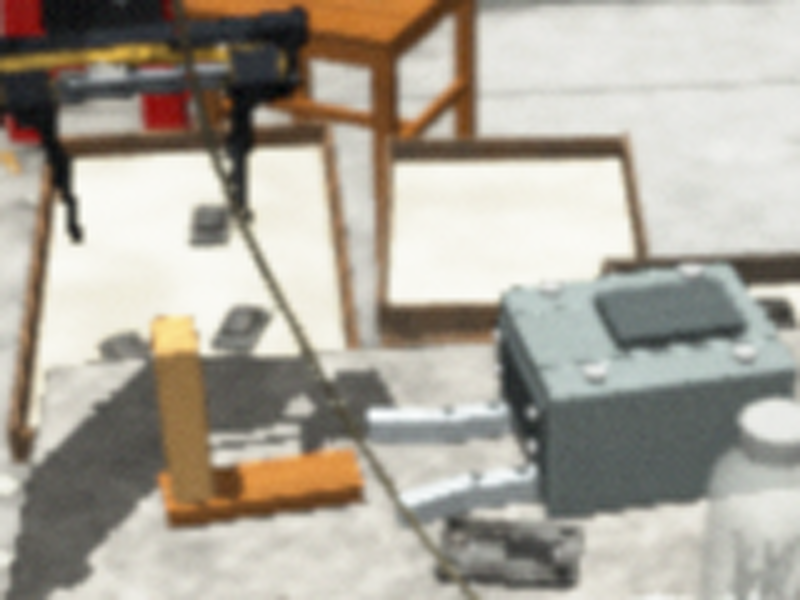

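View pics/raw_t14.png

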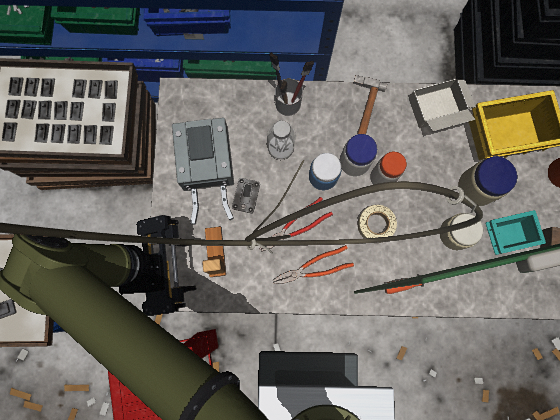

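```bash
python3 - <<'E'
from bench import ctrl
print(ctrl.close_job())
E
```

```text
the job is handed in; nothing more can be done
None
```

I stood the shoe up on its sole and used it to push the catch plate home. I then drew the shoe back out and left it standing in front of the rails, and handed the job in at about 26 s.

**Standing the shoe up:** On the first lift the shoe swung up in the grip, but once set down it still leaned by about 20° and slid to the right. I released it there and it dropped onto its sole. I regripped it with the hand leaning away from the cable.

**Push:** The plate slid at about 5 N. It then stopped firmly with the shoe's nose about 21 mm inside the opening, which is within the 12–30 mm given. Pushing on from there raised the force to about 27 N for only about 1 mm more travel. "Home" is judged from that firm stop and the depth. The plate is hidden inside the press, so I could not see its final seating.

**Final pictures:**
- The shoe stands upright and free, with its nose about 100 mm in front of the opening.
- The rails are empty.
- The spare plate, bottle and tape roll are where they were at the start.
- The hand is clear of everything, with contact force near zero.

No check failed at the end.

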